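Roll a bar stub into the V-rest and butt it against the stop

TASK

Ready the aluminium bar stub for marking out: roll it along the bench by pushing its side with the fingertips, up the ramp of the green V-rest until it drops into the groove, and only then push its end so that it slides along the groove until it butts against the yellow stop plate. Push only: do not pick the bar up, and leave the other things on the bench where they are. Finish with the bar lying still in the groove against the stop, and the robot clear of it.

Things in the scene. Friction and masses are not known exactly. Their poses are not given: they have to be found in the camera images.
- bar: solid aluminium round bar, 44 mm across, 130 mm long, about 0.5 kg; 16 mm blue band at its -x end (robot side), thin black line along it. Origin at its centre, x along the bar. Starts lying on the bench (centre 22 mm high) on the -y side of the V-rest, within 9 degrees of parallel to the groove, z up; y and z turn as it rolls. Rolls freely: a fast push makes it run ahead.
- vrest: green V-rest fixed to the bench. Origin on the bench below the bottom of the groove, z up. Groove along x, from its open end x = -70 mm to the stop at +50 mm, bottom at y = 0, 3 mm high. Roll-on ramp: 15 degrees from the bench at y = -68 mm up to the lip at y = -18 mm; then 30 degrees down into the groove. Back flank: 45 degrees up to y = 26, 29 mm high; flat top to y = 44 mm.
- lip (a point): middle of the lip between ramp and groove: V-rest x = -10, y = -18 mm, 13.4 mm high; axes as the V-rest. The bar's centre passes over it 35 mm high and then drops into the groove by itself. The bar is smooth (friction about 0.45); pushed at or below its mid-height it rolls up easily, pushed well above that it may bind on the ramp.
- stop (a point): point on the face of the yellow stop plate that the bar's plain (+x) end must butt against: V-rest x = 50, y = -3.6 mm, 30.5 mm high; axes as the V-rest. The plate is 10 mm thick, y = -26 to 44 mm, 52 mm high; it closes the +x end of the groove. The bar starts some 22 to 37 mm short of it.
- seat (a point): where the bar's centre lies when it rests in the groove against the stop: V-rest x = -15, y = -3.6 mm, 30.5 mm high; axes as the V-rest. In the groove the bar slides along x when its blue end is pushed (2 to 5 N of friction); the blue end stays clear of the V-rest's open end, and when home it still overhangs it by 10 mm.
- spray_white: upright spray can with a green band, 66 mm across, 190 mm tall; origin at the centre of its underside; not to be moved
- spray_teal: upright spray can with a blue band, 66 mm across, 190 mm tall; origin at the centre of its underside; not to be moved
- tin: upright tin with a red band, 90 mm across, 100 mm tall; origin at the centre of its underside; not to be moved
- tape: roll of masking tape lying flat, 100 mm across, 25 mm high; origin at the centre of its underside; not to be moved
- socket: dark steel wrench socket standing upright, 28 mm across, 36 mm tall; origin at the centre of its underside; not to be moved
- screwdriver: screwdriver lying on the bench, yellow handle; origin on its underside; its length lies along its x axis, handle to -x; not to be moved
- spanner: steel spanner lying on the bench; origin on its underside; its length lies along its x axis, handle to -x; not to be moved
- cartridge_box: red box, 60 x 90 x 50 mm; origin at the centre of its underside; not to be moved
Mind the look-alikes: they are no part of the job. Leave any brown look-alike of the bar alone.

How it is judged (in metres and radians):
On the way, in this order (a step that is already met when the one before it is completed fails the run):
1. the bar has rolled about a quarter turn or more (angle between bar's own z axis and vertical above 1.3 rad), for 0.1 s.
2. the bar lies in the groove, still short of the stop (y of bar in the frame of seat between -0.004 and 0.004 m and z of bar in the frame of seat between -0.004 and 0.004 m and angle between the x axis of bar and the x axis of vrest, either way round below 0.06 rad and x of bar in the frame of seat below -0.006 m), for 0.2 s.
3. the bar is pushed along the groove against the stop (y of bar in the frame of seat between -0.004 and 0.004 m and z of bar in the frame of seat between -0.004 and 0.004 m and angle between the x axis of bar and the x axis of vrest, either way round below 0.06 rad and x of bar in the frame of seat between -0.003 and 0.004 m), for 0.2 s.
At the end, for the whole second after the job is handed in: the bar lies at rest in the groove (centre within 4 mm of the seat across and in height, axis within 0.06 rad of the groove), its end within 3 mm of the stop plate (all of step 3 and linear speed of bar below 0.01 m/s and angular speed of bar below 0.2 rad/s); the robot touches nothing.
It fails at once if the bar is lifted (its centre more than 50 mm above the bench) or tipped up on end (height (world z) of bar above 0.05 m or angle between bar's own x axis and vertical below 1.2 rad or angle between bar's own x axis and vertical above 1.94 rad).
It fails at once if the bar falls off the bench (height (world z) of bar below 0 m).
It fails at once if another thing on the bench is moved by more than 30 mm (distance of any of spray_white, spray_teal, tin, tape, socket, screwdriver, spanner, cartridge_box from where it was at the start of the episode above 0.03 m).
It also fails if it takes over 64 s, if anything falls off the work surface, if the arm or the gripper's body presses on something with over 40 N, if the wrist force passes 120 N, or if a joint passes its speed limit or range.

ROBOT

A 6-joint arm with a two-finger parallel gripper is mounted at the origin on the work surface. World frame = base frame: x ahead of the robot, y to its left, z up, the work surface at z = 0. Lengths are in mm, angles in degrees, forces in N, time in s.
With the tool pointing down it reaches from about 300 to 850 mm from the base axis. Payload 4.2 kg.
Tool frame: the origin (TCP) lies at the very end of the fingers, on their centre line; the grasp point (between the pads) lies 19 mm behind it; z points along the fingers, y is the direction in which the jaws open and shut (so a half turn about z gives the same grasp; the last joint's range is limited). The gripper opens to 91 mm and grips with 3 to 60 N. Pads are 32 mm wide; open, the fingers measure 118 mm over their backs; the gripper's body (76 mm by 178 mm) begins 60 mm behind the grasp point.
Start: joints at [75.974, 18.312, 89.639, -0, 72.044, -1.146], TCP at [128.176, 560.552, 175.676] pointing down, gripper open.
Joint ranges: [-177.97, 177.97], [-48.28, 115.42], [12.27, 149.76], [-77.06, 257.06], [2.81, 150.46], [-146.56, 146.56]. Speed limits (degrees/s): [147.25, 147.25, 180, 180, 180, 180].

INTERFACE

Orientations are given as [roll, pitch, yaw] about the fixed x, y, z axes, in that order (R = Rz(yaw) Ry(pitch) Rx(roll)).
In Python, from workcell import * gives the robot as it stands. The module is installed in compiled form; this text tells all that it offers.
- The arm moves only by the tool servo_tool, never from a script. Its argument "plan" is a list that holds one entry, the list of rows, each a list of 7 numbers: the shift along the tool's x, y, z in mm, then the turn, a rotation vector about the tool's x, y, z in rad, then the opening, from 0 (shut) to 1 (fully open). A call has 1 to 20 rows; each row is the pose to reach, as a shift and turn from the pose commanded when the call began, along the tool's axes at that moment; what a row does not reach only later rows make up. A row lasts 1/10 s, in which the tool goes at most 50 mm and 8.59 degrees, less where a joint would pass 70% of its speed; a pose out of reach is approached as far as the arm can. A call with a gripper value outside its range is refused whole. The fingers move at their own pace and stop on an object; "squeeze" is the grip in N (left out, the last holds). Time passes only in rows, so rows that repeat a pose let the fingers close. It gives the time, the measured TCP pose, the force and the opening at its end, in the units of the state.
- state(): the state, without advancing time (a new reading comes with each control period).
- grab_frame(name): name is "side" or "top" or "wrist"; returns a dict with "color" (400x640x3 uint8, red, green, blue), "range_z" (400x640 float32, mm along the optical axis (not along the pixel's ray), 0 where there is no reading), "fx", "fy", "cx", "cy" (pixels), "rvec" (rotation vector, rad) and "tvec" (3), from world to camera coordinates, as OpenCV has them; the wrist camera has in their place "tool_from_camera" (4x4, takes a point from camera to tool coordinates, whose origin is the TCP and whose axes are the flange's). Camera axes: x right, y down, z forward; pixel columns grow to the right and rows downward; lengths in mm; the calibration is good to about 2 mm. The wrist camera is an equidistant fisheye: a pixel r from the principal point sees the ray r / f radians off the axis. A picture is of the moment at which its call begins: read the wrist's pose just before it.
- job_done(): hands the job in, once; it reports no verdict.
The state is a dict: "time_s": time; "qpos": joint angles; "qvel": joint speeds; "effort": joint torques, N m; "ee_pos": TCP position; "ee_rot": TCP orientation; "force": force on the tool from outside, world axes, zero at the start; "torque": the same for the moment, N m; "gripper_width": finger opening in mm.
Only numpy, scipy, OpenCV 4.12 (cv2) and the standard library are available. Lean on these libraries where they do the work, as an engineer would, in place of code of your own. Each camera call takes 0.05 s, during which the arm holds its last target.

## Working session

There is one attempt and no reset: what is moved stays moved. The work goes in short steps, Python scripts to look and compute and a tool call to move; the robot and the scene stay as the last step left them, time stands still between calls to the robot, and variables do not carry over. Pictures are saved under pics/ and viewed, and the job is handed in when it is done.

Besides the shell and the picture viewer there is one more tool, called after ">>>" as name(argument=value, ...) on one line, values as JSON. servo_tool: Moves the arm, as the interface text tells. Its arguments: {"type":"object","properties":{"plan":{"type":"array"},"squeeze":{"type":"number"}},"required":["plan"]}

```bash
mkdir -p pics
python3 - <<'E'
from workcell import *
import numpy as np,cv2,pickle
s=state();print({k:np.round(v,3) for k,v in s.items()})
d={}
for n in("side","top","wrist"):
    f=grab_frame(n);d[n]=f;cv2.imwrite(f"pics/{n}0.png",f["color"][:,:,::-1])
    print(n,f["fx"],f["fy"],f["cx"],f["cy"],f.get("rvec"),f.get("tvec"),f.get("tool_from_camera"))
pickle.dump((s,d),open("f0.pkl","wb"))
E
```

```text
{'time_s': np.float64(0.0), 'qpos': array([ 7.5973e+01,  1.8349e+01,  8.9707e+01, -1.0000e-03,  7.2043e+01,
       -1.1470e+00]), 'qvel': array([-0.09 ,  0.144,  0.066,  0.062, -0.094,  0.005]), 'effort': array([ 1.0000e-03, -4.1245e+01, -2.3198e+01,  7.3000e-02,  4.5000e-02,
       -0.0000e+00]), 'ee_pos': array([128.05 , 559.977, 174.843]), 'ee_rot': array([-1.79902e+02, -1.00000e-03,  1.67120e+02]), 'force': array([ 0.303, -0.047, -0.404]), 'torque': array([ 0.028,  0.001, -0.016]), 'gripper_width': np.float64(91.056)}
side 385.27720607892877 385.27720607892877 325.0125272522438 191.7959401642174 [ 0.33462466 -2.60017971  1.51776157] [559.873649   112.71229757 889.74123071] None
top 401.5895150151808 401.5895150151808 320.456621207348 205.27175714660692 [ 2.12530562 -2.1262379   0.17133589] [ -13.27061512  545.33845837 1136.52232731] None
wrist 309.70691628693146 309.70691628693146 320.69568553663674 199.93795957445286 None None [[-6.54584972e-04 -9.67590982e-01 -2.52521805e-01  7.15522849e+01]
 [ 9.99999785e-01 -6.22919877e-04 -2.05341377e-04 -4.83040141e-01]
 [ 4.13856130e-05 -2.52521885e-01  9.67591182e-01 -2.08646189e+02]
 [ 0.00000000e+00  0.00000000e+00  0.00000000e+00  1.00000000e+00]]
```

View pics/side0.png

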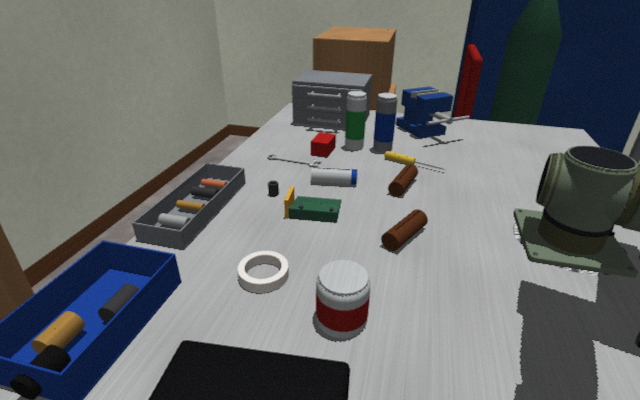

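View pics/top0.png

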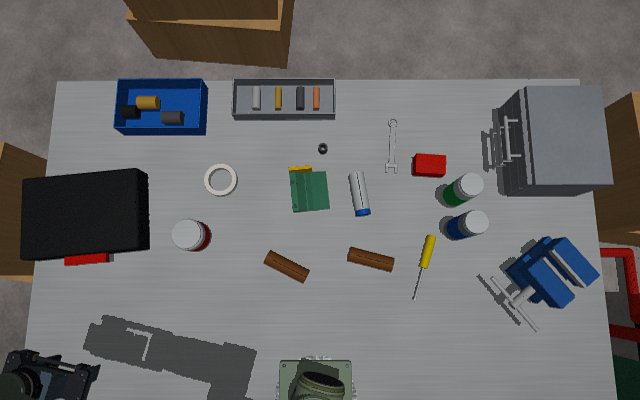

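View pics/wrist0.png

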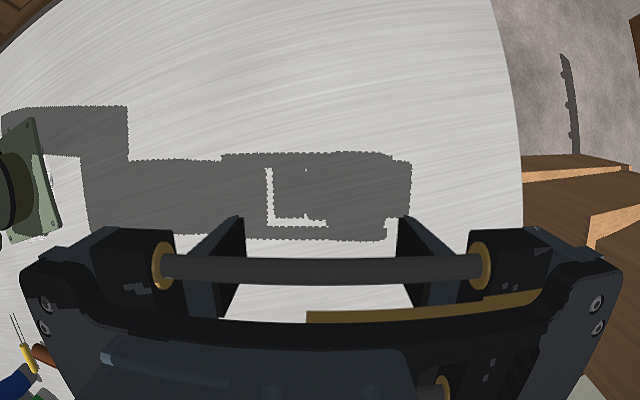

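The top view shows the bar (silver with a blue end) at about (359,194), on the right (-y) side of the green V-rest at (309,190). The yellow stop is at (300,169). The two brown rods at (287,266) and (371,259) are look-alikes with no silver body or blue band, so I leave them alone. The grey and silver rods in the trays at the top are also not the bar. I'll confirm the bar in an enlarged crop and measure it.

```bash
cat > h.py <<'E'
import numpy as np,cv2
def RT(f): return cv2.Rodrigues(np.array(f["rvec"],float))[0],np.array(f["tvec"],float).ravel()
def ray(f,uv):
    R,t=RT(f);uv=np.atleast_2d(uv).astype(float)
    d=np.c_[(uv[:,0]-f["cx"])/f["fx"],(uv[:,1]-f["cy"])/f["fy"],np.ones(len(uv))]
    return -R.T@t,d@R
def plane(f,uv,z):
    c,d=ray(f,uv);return c+d*((z-c[2])/d[:,2])[:,None]
def cloud(f):
    R,t=RT(f);v,u=np.mgrid[:400,:640];Z=f["range_z"].astype(float)
    P=np.stack([(u-f["cx"])/f["fx"]*Z,(v-f["cy"])/f["fy"]*Z,Z],-1)
    return (P-t)@R
def proj(f,p):
    R,t=RT(f);q=np.atleast_2d(p)@R.T+t
    return np.c_[f["fx"]*q[:,0]/q[:,2]+f["cx"],f["fy"]*q[:,1]/q[:,2]+f["cy"]]
def masks(f):
    hsv=cv2.cvtColor(f["color"],cv2.COLOR_RGB2HSV);H,S,V=[hsv[:,:,i].astype(int) for i in range(3)]
    return dict(green=(H>65)&(H<90)&(S>120)&(V>40),yel=(H>15)&(H<30)&(S>170)&(V>120),blue=(H>100)&(H<120)&(S>150)&(V>60))
E
python3 - <<'E'
import pickle;from h import *
s,d=pickle.load(open("f0.pkl","rb"))
t,sd=d["top"],d["side"]
a=cv2.resize(t["color"][150:230,270:400],None,fx=5,fy=5,interpolation=0)[:,:,::-1]
b=cv2.resize(sd["color"][150:230,260:390],None,fx=5,fy=5,interpolation=0)[:,:,::-1]
cv2.imwrite("pics/ctop.png",a);cv2.imwrite("pics/cside.png",b)
C=cloud(t);m=masks(t)
print("cam top",ray(t,[0,0])[0],"side",ray(sd,[0,0])[0])
for n,box in(("green",(285,345,165,215)),("yel",(285,320,160,175)),("blue",(345,380,200,220))):
    k=m[n].copy();w=np.zeros_like(k);w[box[2]:box[3],box[0]:box[1]]=1;k&=w>0
    P=C[k];v,u=np.nonzero(k);print(n,k.sum(),u.mean(),v.mean(),np.percentile(P,[2,50,98],axis=0).round(1).tolist())
# bar points by depth
w=np.zeros((400,640),bool);w[165:222,340:380]=1
k=w&(C[:,:,2]>15);P=C[k];print(k.sum(),np.percentile(P,[1,50,99],axis=0).round(1).tolist())
# bench level
print("bench",np.percentile(C[225:240,320:350][:,:,2],[5,50,95]))
C2=cloud(sd);print("side bench",np.percentile(C2[230:245,300:370][:,:,2],[5,50,95]))
E
```

```text
cam top [ 341.97143001  -27.44704889 1213.07680896] side [373.92854222 835.57483559 528.95572777]
green 1324 309.2084592145015 190.8429003021148 [[538.7, -33.0, -0.6], [595.6, 22.0, 10.2], [653.6, 73.2, 31.8]]
yel 68 299.8382352941176 167.55882352941177 [[652.1, 15.7, 48.2], [658.4, 47.8, 52.4], [664.3, 80.2, 56.4]]
blue 76 362.39473684210526 211.72368421052633 [[517.8, -157.6, 28.4], [526.5, -136.4, 41.0], [535.8, -119.0, 48.9]]
646 [[420.5, -157.8, 22.5], [580.4, -128.2, 40.2], [647.4, -59.9, 689.5]]
bench [-3.98928153 -0.10647105  3.41393063]
side bench [-1.07763824  0.32416552  1.89126279]
```

View pics/ctop.png

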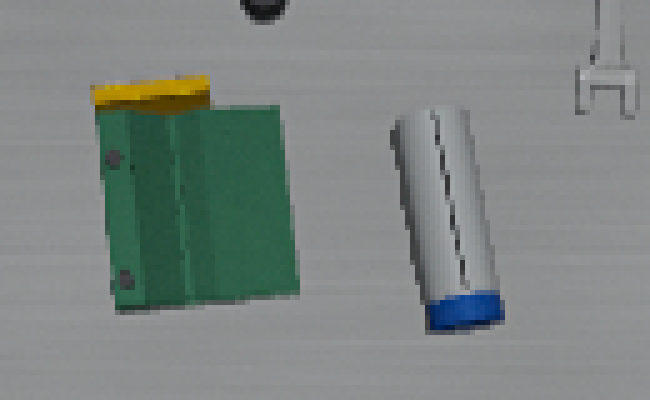

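View pics/cside.png

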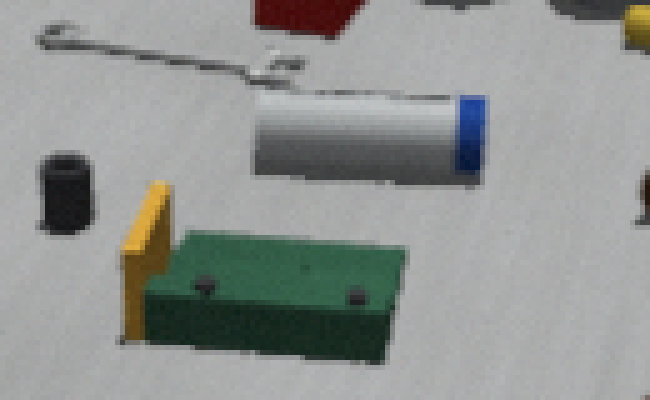

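```bash
cat > rigid.py <<'E'
import numpy as np
def fit2(m,w):
    mc,wc=m.mean(0),w.mean(0);a,b=m-mc,w-wc
    th=np.arctan2((a[:,0]*b[:,1]-a[:,1]*b[:,0]).sum(),(a*b).sum())
    R=np.array([[np.cos(th),-np.sin(th)],[np.sin(th),np.cos(th)]])
    return th,wc-R@mc,w-(m@R.T+(wc-R@mc))
E
python3 - <<'E'
import pickle;from h import *;from rigid import fit2
s,d=pickle.load(open("f0.pkl","rb"))
t,sd=d["top"],d["side"]
def top(p):return np.array([270+(p[0]-2)/5,150+(p[1]-2)/5])
def side(p):return np.array([260+(p[0]-2)/5,150+(p[1]-2)/5])
# (view, crop px, model xyz)
K=[(t,top((281,105)),(50,-68,0)),(t,top((300,295)),(-70,-68,0)),(t,top((116,313)),(-70,44,29)),(t,top((148,306)),(-70,26,29)),
(t,top((92,86)),(60,44,52)),(t,top((211,75)),(60,-26,52)),
(sd,side((407,247)),(-70,-18,13.4)) if 0 else (sd,side((390,310)),(-70,44,29)),(sd,side((383,363)),(-70,44,0)),(sd,side((122,341)),(60,44,0)),(sd,side((122,253)),(60,44,52)),(sd,side((163,182)),(60,-26,52))]
for sel in("top","side","both"):
    k=[x for x in K if sel=="both" or (x[0] is t)==(sel=="top")]
    W=np.array([plane(f,p,m[2])[0] for f,p,m in k]);M=np.array([m for *_,m in k],float)
    th,o,r=fit2(M[:,:2],W[:,:2]);print(sel,np.degrees(th),o,"\n",r.round(1).tolist())
# bar: 3D: silhouettes. top-view blue/plain end on z=22.. bar corners
import itertools
# top view: outline corners at about widest (plane ~ z=22)
c=[top(p) for p in((391,128),(469,107),(505,322),(427,334))]
W=np.array([plane(t,p,22)[0] for p in c]);print("bar top corners",W.round(1).tolist())
a=(W[0]+W[1])/2;b=(W[2]+W[3])/2;print("len",np.linalg.norm(a-b),"yaw",np.degrees(np.arctan2(*(a-b)[1::-1])),"centre",(a+b)/2)
# cylinder axis via depth clouds: points with z 26..46 in area from both cams
for n,f,(u0,u1,v0,v1) in(("top",t,(345,375,168,220)),("side",sd,(305,362,165,190))):
    C=cloud(f);w=np.zeros((400,640),bool);w[v0:v1,u0:u1]=1
    k=w&(C[:,:,2]>14)&(C[:,:,2]<60)&(C[:,:,1]>-190)&(C[:,:,1]<-80);P=C[k]
    print(n,k.sum(),np.percentile(P,[1,50,99],axis=0).round(1).tolist())
    from scipy.optimize import least_squares
    def res(q):
        y=P[:,1]-(q[0]+q[2]*(P[:,0]-580));return np.hypot(y*np.cos(np.arctan(q[2])),P[:,2]-q[1])-22
    r=least_squares(res,[-128,22,0.1],loss="soft_l1",f_scale=2);print(r.x,np.std(r.fun))
E
```

```text
top 6.299959692098776 [604.89807698  32.83599571] 
 [[1.0, -0.3], [0.4, 1.5], [-2.9, 0.4], [-0.6, -0.8], [1.6, 0.3], [0.5, -1.2]]
side 6.582787442619346 [604.48745514  31.88917477] 
 [[0.3, -2.8], [2.2, 0.5], [2.3, 1.0], [-0.2, 2.4], [-4.7, -1.1]]
both 6.430356798481964 [604.66350241  32.41824735] 
 [[1.1, 0.0], [0.4, 2.0], [-2.6, 1.0], [-0.4, -0.2], [2.0, 0.6], [0.7, -0.9], [0.1, -3.5], [1.9, -0.2], [2.0, 0.7], [-0.5, 2.0], [-4.8, -1.5]]
bar top corners [[642.6, -96.5, 22.0], [655.7, -144.2, 22.0], [523.0, -163.4, 22.0], [515.7, -116.6, 22.0]]
len 131.30220594512332 yaw 8.608627583476508 centre [ 584.26295135 -130.19976829   22.        ]
top 639 [[519.1, -157.9, 22.4], [581.5, -128.4, 40.1], [647.4, -102.4, 48.3]]
[-131.31102678   21.63831698    0.15961793] 2.523687654842256
side 616 [[518.3, -144.5, 14.6], [580.5, -118.6, 34.3], [644.7, -101.4, 45.6]]
[-134.48921594   22.41060384    0.16515781] 1.798297767350392
```

```bash
cat > geo.py <<'E'
import numpy as np
from scipy.spatial.transform import Rotation as Ro
TH=np.radians(6.4);O=np.array([604.7,32.4])
RV=np.array([[np.cos(TH),-np.sin(TH)],[np.sin(TH),np.cos(TH)]])
def v2w(p):return O+RV@np.array(p[:2],float)
def w2v(p):return RV.T@(np.array(p[:2],float)-O)
def move(p0,rpy0,p1,rpy1):
    A=Ro.from_euler("xyz",rpy0,degrees=True);B=Ro.from_euler("xyz",rpy1,degrees=True)
    return A.inv().apply(np.array(p1)-p0).round(1),(A.inv()*B).as_rotvec().round(4)
E
python3 - <<'E'
import pickle;from h import *;from geo import *
s,d=pickle.load(open("f0.pkl","rb"));t=d["top"]
b=w2v((584,-132));print("bar in V",b)
# spanner near end pixels & box
print("spanner end",[ (p.round(0).tolist(),w2v(p).round(0).tolist()) for p in plane(t,[(386,173),(397,174),(413,165),(414,176)],3)])
for yv in(-215,):
    p=v2w((b[0]-3,yv));print(p)
    print(move(np.array([128.176,560.552,175.676]),[180,0,167.12],[p[0],p[1],130],[180,0,96.4]))
E
```

```text
bar in V [ -38.89648838 -161.06803901]
spanner end [([654.0, -216.0, 3.0], [21.0, -252.0]), ([651.0, -250.0, 3.0], [14.0, -286.0]), ([680.0, -300.0, 3.0], [37.0, -339.0]), ([644.0, -302.0, 3.0], [2.0, -337.0])]
[ 587.03043435 -185.93025944]
(array([-613.7, -625.4,   45.7]), array([ 0.    , -0.    ,  1.2343]))
```

>>> servo_tool(plan=[[[-35,-36,0,0,0,0.07,1],[-70,-71,0,0,0,0.14,1],[-105,-107,0,0,0,0.21,1],[-140,-143,0,0,0,0.28,1],[-175,-178,0,0,0,0.35,1],[-210,-214,0,0,0,0.42,1],[-245,-250,0,0,0,0.49,1],[-280,-285,0,0,0,0.56,1],[-315,-321,0,0,0,0.63,1],[-350,-357,0,0,0,0.7,1],[-385,-392,0,0,0,0.77,1],[-420,-428,0,0,0,0.84,1],[-455,-464,0,0,0,0.91,1],[-490,-499,0,0,0,0.98,1],[-525,-535,0,0,0,1.05,1],[-560,-571,0,0,0,1.12,1],[-590,-602,0,0,0,1.19,1],[-613.7,-625.4,20,0,0,1.2343,1],[-613.7,-625.4,45.7,0,0,1.2343,1],[-613.7,-625.4,45.7,0,0,1.2343,1]]])

```text
time_s: 2.15
ee_pos: [584.4, -185.9, 125.6]
ee_rot: [-179.5, -0.2, 96.3]
force: [-0.5, 0.2, -0.8]
gripper_width: 91.1
```

Run:
```python
from workcell import *
import cv2,numpy as np;from geo import *
s=state();print(s["time_s"],s["ee_pos"],s["ee_rot"],w2v(s["ee_pos"]),s["force"])
f=grab_frame("wrist");cv2.imwrite("pics/w1.png",f["color"][:,:,::-1])
```

```text
2.15 [ 584.3692632 -185.8804928  125.5926927] [-179.5326409    -0.22965713   96.31632898] [ -44.53552746 -214.6539056 ] [-0.49386786  0.16929038 -0.81454592]
```

View pics/w1.png

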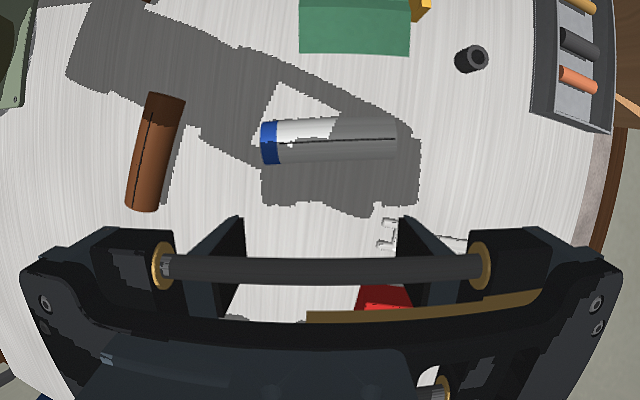

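The wrist view shows the bar from the blue end at (262,142) to the plain end at (397,136), with the spanner jaw at (388,232). I'll cast these as a second-view check.

```bash
cat >> h.py <<'E'
def wray(f,pos,rot,uv):
    from scipy.spatial.transform import Rotation as Ro
    T=np.array(f["tool_from_camera"]);uv=np.atleast_2d(uv).astype(float)
    dx,dy=uv[:,0]-f["cx"],uv[:,1]-f["cy"];r=np.hypot(dx,dy)+1e-9;th=r/f["fx"]
    d=np.c_[np.sin(th)*dx/r,np.sin(th)*dy/r,np.cos(th)]@T[:3,:3].T
    R=Ro.from_euler("xyz",rot,degrees=True)
    return R.apply(T[:3,3])+np.array(pos),R.apply(d)
def wplane(f,pos,rot,uv,z):
    c,d=wray(f,pos,rot,uv);return c+d*((z-c[2])/d[:,2])[:,None]
E
python3 - <<'E'
from workcell import *
from h import *;from geo import *
s=state();f=grab_frame("wrist")
# 4 bar outline corners, z 22
P=wplane(f,s["ee_pos"],s["ee_rot"],[(262,122),(396,117),(397,155),(264,164)],22)
print([(p.round(0).tolist(),w2v(p).round(1).tolist()) for p in P])
a=(P[1]+P[2])/2;b=(P[0]+P[3])/2;print("len",np.linalg.norm(a-b),"yaw",np.degrees(np.arctan2(a[1]-b[1],a[0]-b[0])),"c",(a+b)/2,w2v((a+b)/2))
for p in wplane(f,s["ee_pos"],s["ee_rot"],[(299,55),(411,57)],0):print("ramp foot",w2v(p))
for p in wplane(f,s["ee_pos"],s["ee_rot"],[(377,246),(379,222),(399,222)],3):print("spanner",w2v(p))
print(s["ee_pos"])
from workcell import *
E
```

```text
[([517.0, -122.0, 22.0], [-104.4, -143.7]), ([652.0, -101.0, 22.0], [32.4, -138.0]), ([659.0, -140.0, 22.0], [34.6, -177.5]), ([523.0, -165.0, 22.0], [-103.4, -187.2])]
len 137.57711649641078 yaw 9.604084245821975 c [ 587.74467433 -132.10089021   22.        ] [ -35.18639728 -161.58571532]
ramp foot [-67.93429628 -70.41516694]
ramp foot [ 54.88350773 -68.65674381]
spanner [  21.53570464 -286.63006814]
spanner [  22.15694032 -256.7121056 ]
spanner [  45.99683735 -256.96294733]
[ 585.45385786 -185.61032715  127.92195501]
```

>>> servo_tool(plan=[[[0,0,30,0,0,0,1],[0,0,60,0,0,0,1],[0,0,85,0,0,0,1],[0,0,105,0,0,0,1],[0,0,116,0,0,0,1],[0,0,116,0,0,0,1],[0,0,116,0,0,0,1]]])

```text
time_s: 2.95
ee_pos: [588.1, -185.9, 15.5]
ee_rot: [179.9, 0.1, 96.4]
force: [0.2, -0.8, 0.6]
gripper_width: 91.3
```

Run:
```python
from workcell import *
import cv2,numpy as np;from geo import *
s=state();print(s["time_s"],s["ee_pos"],s["ee_rot"],w2v(s["ee_pos"]),s["force"])
f=grab_frame("side");cv2.imwrite("pics/s2.png",cv2.resize(f["color"][110:240,220:420],None,fx=4,fy=4)[:,:,::-1])
```

```text
2.95 [ 588.14701517 -185.89688601   15.48293704] [1.79862669e+02 5.63461393e-02 9.64316004e+01] [ -40.78314608 -215.09129862] [ 0.16613193 -0.84710048  0.58010014]
```

View pics/s2.png

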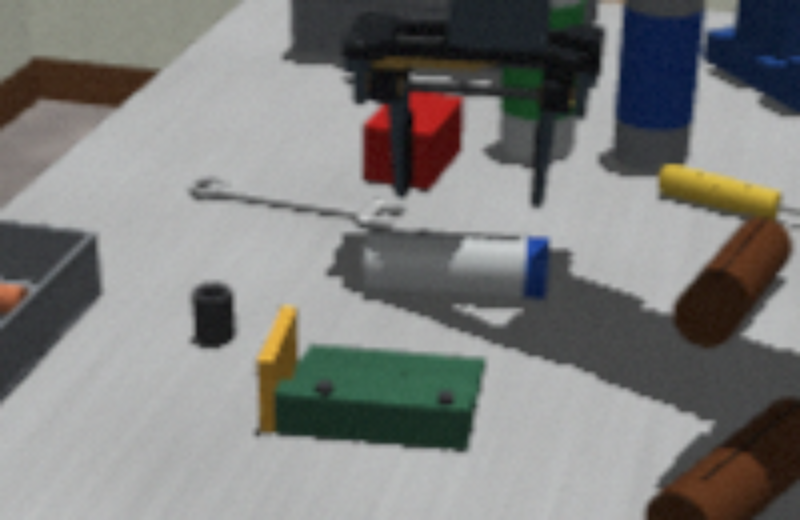

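The fingertips at (402,190) and (538,205) in this view look higher than z=15 would put them. I'll check again before pushing.

Run:
```python
from workcell import *
from h import *;from geo import *
s=state();print(s["time_s"],s["ee_pos"],s["force"])
f=grab_frame("side");cv2.imwrite("pics/s3.png",cv2.resize(f["color"][110:240,220:420],None,fx=4,fy=4)[:,:,::-1])
for dy in(-52,52):
    p=v2w(w2v(s["ee_pos"])+[dy,0]);q=proj(f,[*p,s["ee_pos"][2]])[0];print(q,(q-[220,110])*4)
```

```text
3.0 [ 588.30267434 -186.06267121   15.70971661] [-0.53140328 -0.89935939 -0.10837331]
[354.01688227 170.63734061] [536.06752909 242.54936245]
[319.70111215 168.13043213] [398.80444861 232.52172852]
```

View pics/s3.png

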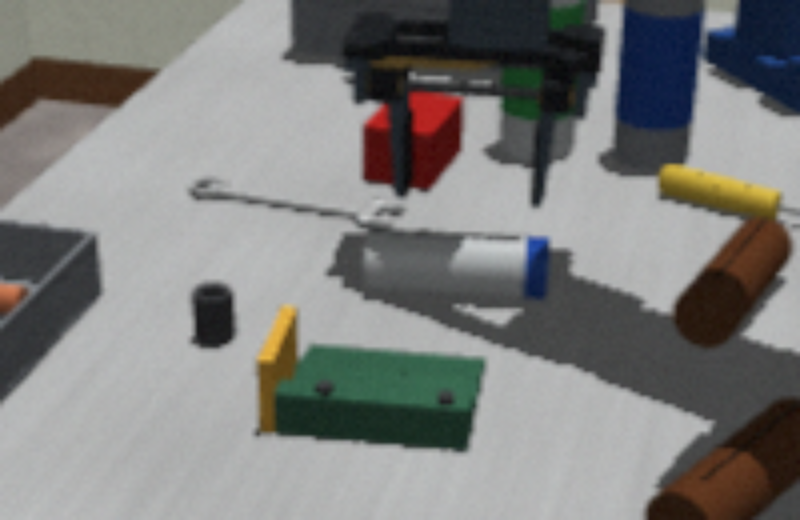

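Run:
```python
from workcell import *
from h import *;from geo import *
s=state()
f=grab_frame("side");C=cloud(f)
dark=(f["color"].max(2)<90)
for u0,u1 in((310,326),(348,360)):
    w=np.zeros((400,640),bool);w[130:165,u0:u1]=1;k=w&dark
    for v in range(140,166,3):
        kk=k[v]; 
        if kk.any():print(v,np.nonzero(kk)[0][[0,-1]],np.median(C[v][kk],0).round(0),w2v(np.median(C[v][kk],0)).round(0))
t=grab_frame("top");cv2.imwrite("pics/t3.png",cv2.resize(t["color"][130:250,280:480],None,fx=4,fy=4)[:,:,::-1])
f=grab_frame("wrist");cv2.imwrite("pics/w3.png",f["color"][:,:,::-1])
print(state()["ee_pos"],state()["qpos"])
```

```text
140 [318 322] [ 636. -164.  113.] [   9. -199.]
143 [312 323] [ 661. -244.   70.] [  25. -281.]
146 [311 325] [ 657. -298.   38.] [  15. -334.]
149 [311 325] [ 657. -300.   27.] [  15. -336.]
152 [311 325] [ 678. -299.   14.] [  36. -338.]
155 [312 325] [ 669. -299.    3.] [  27. -336.]
158 [319 321] [ 635. -165.   57.] [   8. -199.]
140 [349 359] [ 573. -380.   36.] [ -78. -406.]
143 [348 358] [ 575. -375.   27.] [ -75. -401.]
146 [348 359] [ 558. -378.   15.] [ -92. -403.]
149 [348 359] [ 566. -380.    4.] [ -85. -406.]
152 [353 356] [ 536. -176.   83.] [ -92. -199.]
155 [353 355] [ 536. -174.   75.] [ -91. -197.]
158 [353 355] [ 536. -175.   65.] [ -92. -198.]
[ 587.6611176  -186.13237728   14.96329327] [-1.86456311e+01  2.96864305e+01  9.63148538e+01  3.87835209e-03
  5.38924344e+01 -2.50507060e+01]
```

View pics/t3.png

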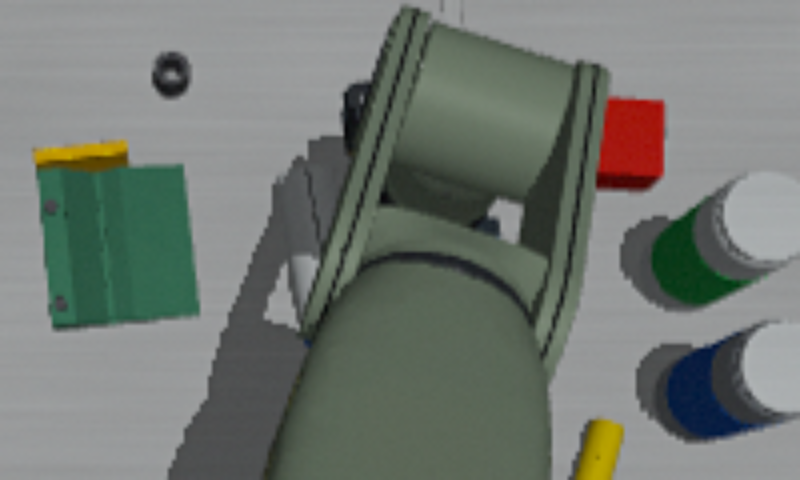

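View pics/w3.png

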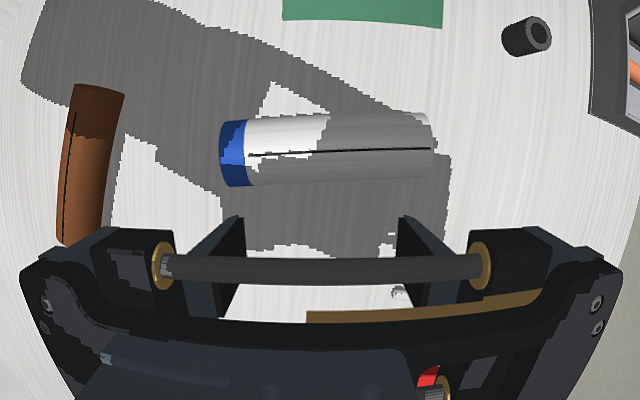

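Run:
```python
from workcell import *
from h import *;from geo import *
s=state();f=grab_frame("wrist")
P=wplane(f,s["ee_pos"],s["ee_rot"],[(220,121),(434,114),(433,151),(223,187)],22)
a=(P[1]+P[2])/2;b=(P[0]+P[3])/2
print("len",np.linalg.norm(a-b),[w2v(p).round(0).tolist() for p in P])
for zo in(0,20,40):
    p=s["ee_pos"]+np.array([0,0,zo]);P=wplane(f,p,s["ee_rot"],[(220,121),(434,114)],22);Q=wplane(f,p,s["ee_rot"],[(283,17),(443,28)],0)
    print(zo,np.linalg.norm(P[0]-P[1]),np.linalg.norm(Q[0]-Q[1]),[w2v(q).round(0).tolist() for q in Q])
    # where would fingertips appear
T=np.array(f["tool_from_camera"]);Ti=np.linalg.inv(T)
for z in(0,-19,-40,-60):
  for y in(-52,52):
    q=(Ti@[16,y,z,1])[:3];th=np.arctan2(np.hypot(*q[:2]),q[2]);u=q[:2]/np.hypot(*q[:2])*th*f["fx"]+[f["cx"],f["cy"]];print(z,y,u.round(0))
R=f["range_z"];print("range at finger px",R[215:235:4,234],R[215:235:4,406],R[140,330])
sd=grab_frame("side");cv2.imwrite("pics/s4.png",cv2.resize(sd["color"][125:185,295:375],None,fx=9,fy=9,interpolation=0)[:,:,::-1])
```

```text
len 144.28620048519272 [[-109.0, -143.0], [34.0, -138.0], [34.0, -163.0], [-109.0, -188.0]]
0 143.35492849713629 119.97262385688788 [[-69.0, -66.0], [51.0, -68.0]]
20 157.5796323414302 130.7056582918441 [[-72.0, -59.0], [59.0, -62.0]]
40 171.80433618572403 141.43869272680027 [[-74.0, -52.0], [67.0, -55.0]]
0 -52 [248. 200.]
0 52 [395. 200.]
-19 -52 [242. 208.]
-19 52 [402. 208.]
-40 -52 [233. 218.]
-40 52 [410. 217.]
-60 -52 [224. 229.]
-60 52 [420. 229.]
range at finger px [234.98175 169.23311 167.96811 162.26793 159.09496] [177.50972 173.40565 167.05928 162.30289 161.07455] 178.17049
```

View pics/s4.png

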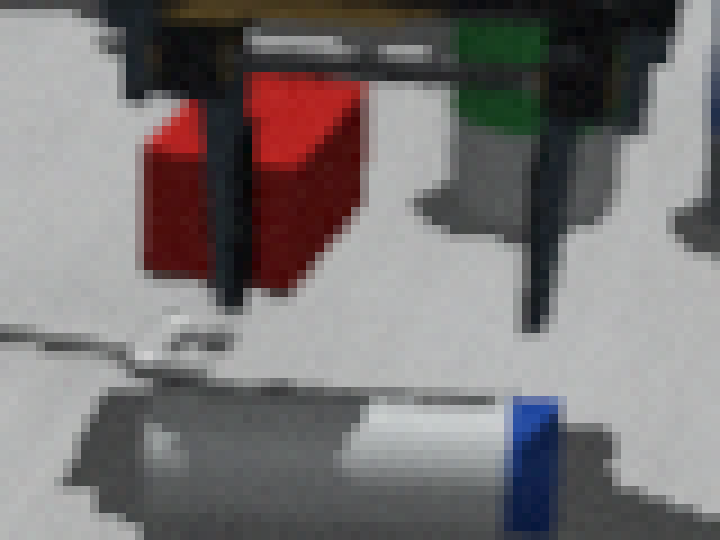

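Findings:
- The wrist view confirms the TCP pose: the ramp foot measures 120 mm long and lies at y ≈ -67.
- Both the wrist view and the side depth show the visible fingertips ending about 40 mm short of the reported TCP, at z ≈ 55 instead of 15.

I'll feel for the bench in small steps before relying on either value.

>>> servo_tool(plan=[[[0,0,5,0,0,0,1],[0,0,9,0,0,0,1],[0,0,11,0,0,0,1],[0,0,11,0,0,0,1],[0,0,11,0,0,0,1]]])

```text
time_s: 3.8
ee_pos: [587.0, -185.9, 2.7]
ee_rot: [-180.0, -0.0, 96.4]
force: [-1.0, 0.7, 0.0]
gripper_width: 91.5
```

>>> servo_tool(plan=[[[0,0,2,0,0,0,1],[0,0,3,0,0,0,1],[0,0,3,0,0,0,1]]])

```text
time_s: 4.1
ee_pos: [586.9, -185.9, -0.3]
ee_rot: [-180.0, -0.0, 96.4]
force: [0.6, -0.6, 0.6]
gripper_width: 91.0
```

>>> servo_tool(plan=[[[0,0,2,0,0,0,1],[0,0,3,0,0,0,1],[0,0,3,0,0,0,1]]])

```text
time_s: 4.4
ee_pos: [586.9, -185.8, -3.3]
ee_rot: [-180.0, -0.0, 96.4]
force: [0.3, 0.2, 0.2]
gripper_width: 91.0
```

>>> servo_tool(plan=[[[0,0,2,0,0,0,1],[0,0,3,0,0,0,1],[0,0,3,0,0,0,1]]])

```text
time_s: 4.7
ee_pos: [586.9, -185.8, -6.3]
ee_rot: [-180.0, -0.0, 96.4]
force: [1.0, -0.1, -0.1]
gripper_width: 91.4
```

There is no contact at TCP z=-6, so the fingers do end short of the TCP, as the cameras showed. I'll lower further and measure the tips and the gripper body again.

>>> servo_tool(plan=[[[0,0,4,0,0,0,1],[0,0,8,0,0,0,1],[0,0,12,0,0,0,1],[0,0,14,0,0,0,1],[0,0,14,0,0,0,1],[0,0,14,0,0,0,1]]])

```text
time_s: 5.3
ee_pos: [587.1, -185.9, -20.1]
ee_rot: [180.0, -0.0, 96.4]
force: [0.8, -0.4, 0.0]
gripper_width: 91.1
```

Run:
```python
from workcell import *
from h import *;from geo import *
s=state();print(s["ee_pos"],s["force"])
f=grab_frame("side");C=cloud(f)
cv2.imwrite("pics/s5.png",cv2.resize(f["color"][115:195,285:385],None,fx=8,fy=8,interpolation=0)[:,:,::-1])
for u0,u1 in((300,340),(340,370)):
    for v in range(130,174,2):
        P=C[v,u0:u1];k=(np.abs([w2v(p)[1]+200 for p in P])<22)&(f["color"][v,u0:u1].max(1)<110)
        if k.any():print(v,np.nonzero(k)[0][[0,-1]]+u0,np.median(P[k],0)[2].round(0),w2v(np.median(P[k],0)).round(0))
```

```text
[ 587.05488258 -185.9276002   -20.12155542] [ 0.77448755 -0.37937005  0.0287103 ]
130 [308 339] 140.0 [  19. -202.]
132 [307 339] 140.0 [   0. -193.]
134 [307 339] 137.0 [  -2. -190.]
136 [307 339] 131.0 [  -4. -191.]
138 [309 339] 123.0 [  -7. -192.]
140 [310 322] 119.0 [  11. -182.]
142 [312 334] 114.0 [  -8. -184.]
144 [311 339] 109.0 [ -14. -182.]
146 [309 322] 100.0 [  17. -180.]
148 [318 322] 88.0 [   9. -201.]
150 [318 323] 82.0 [   8. -199.]
152 [318 323] 76.0 [   7. -200.]
154 [318 323] 70.0 [   7. -198.]
156 [318 323] 62.0 [   7. -201.]
158 [319 322] 57.0 [   7. -199.]
160 [319 322] 51.0 [   7. -199.]
162 [319 322] 44.0 [   7. -198.]
164 [319 322] 38.0 [   7. -199.]
166 [319 322] 30.0 [   6. -201.]
172 [306 310] 1.0 [  47. -214.]
130 [340 356] 151.0 [ -70. -193.]
132 [340 369] 144.0 [ -89. -192.]
134 [340 369] 140.0 [ -89. -192.]
136 [340 369] 135.0 [ -90. -189.]
138 [341 369] 133.0 [-104. -186.]
140 [356 368] 121.0 [-108. -199.]
142 [355 368] 121.0 [-109. -183.]
144 [340 366] 113.0 [ -77. -183.]
146 [352 363] 109.0 [ -93. -182.]
150 [355 365] 91.0 [-100. -197.]
152 [354 357] 84.0 [ -95. -198.]
154 [354 357] 78.0 [ -95. -197.]
156 [354 357] 72.0 [ -95. -197.]
158 [354 356] 65.0 [ -94. -199.]
160 [354 356] 58.0 [ -95. -201.]
162 [353 356] 52.0 [ -93. -199.]
164 [353 355] 45.0 [ -92. -199.]
166 [353 355] 38.0 [ -93. -202.]
168 [353 355] 32.0 [ -93. -200.]
```

View pics/s5.png

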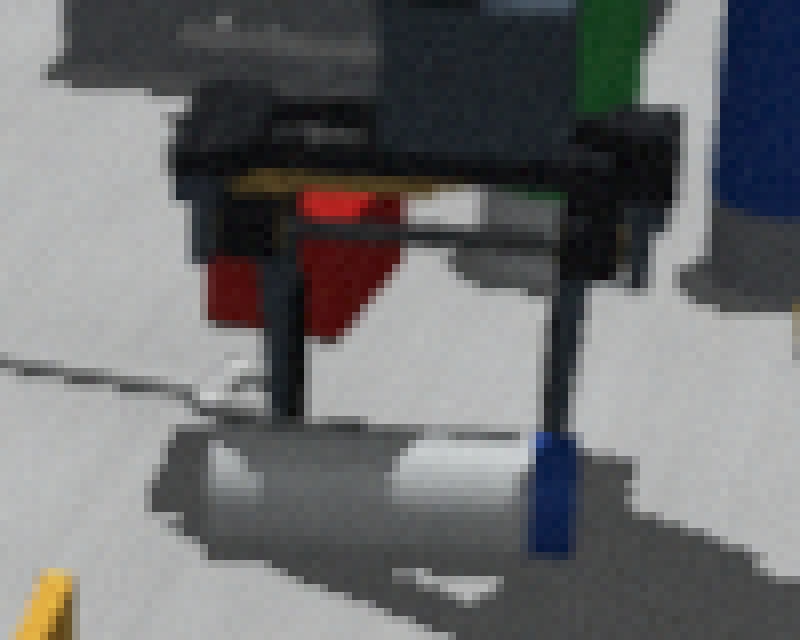

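The tips are now hidden behind the bar, and the side depth puts them about 41 mm above the reported TCP, so at z≈20. The gripper body is well clear at z≥88. From here I use tip = TCP+41. I'll lower another 10 mm and start the slow roll. Tool x runs along the V-rest's +y.

>>> servo_tool(plan=[[[0,0,4,0,0,0,1],[0,0,8,0,0,0,1],[0,0,10,0,0,0,1],[4,0,10,0,0,0,1],[8,0,10,0,0,0,1],[12,0,10,0,0,0,1],[16,0,10,0,0,0,1],[20,0,10,0,0,0,1],[24,0,10,0,0,0,1],[28,0,10,0,0,0,1],[32,0,10,0,0,0,1],[36,0,10,0,0,0,1],[40,0,10,0,0,0,1],[43,0,10,0,0,0,1],[45,0,10,0,0,0,1],[45,0,10,0,0,0,1]]])

```text
time_s: 6.95
ee_pos: [581.9, -140.8, -30.1]
ee_rot: [-180.0, -0.0, 96.4]
force: [-0.2, -0.1, 0.2]
gripper_width: 91.0
```

Run:
```python
from workcell import *
from h import *;from geo import *
s=state();print(s["time_s"],s["ee_pos"],s["force"],w2v(s["ee_pos"]))
f=grab_frame("wrist");cv2.imwrite("pics/w6.png",f["color"][:,:,::-1])
```

```text
6.95 [ 581.93651463 -140.82956318  -30.12909177] [-0.18454927 -0.06950871  0.22524525] [ -41.93133592 -169.61256113]
```

View pics/w6.png

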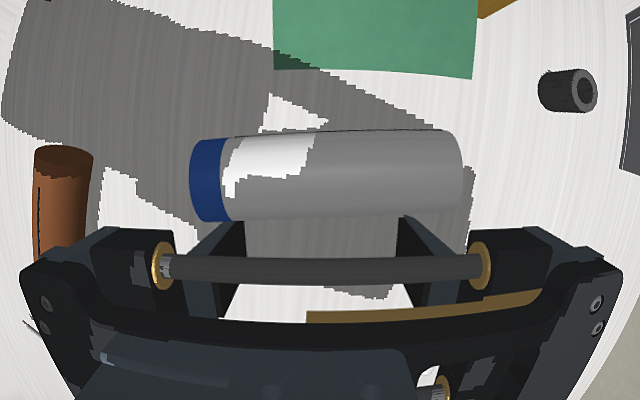

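The wrist view shows the bar squared against both fingertips, spanning (190,180) to (463,175). The black line has moved to the far side, so it is rolling. I'll continue to the ramp.

>>> servo_tool(plan=[[[4,0,0,0,0,0,1],[8,0,0,0,0,0,1],[12,0,0,0,0,0,1],[16,0,0,0,0,0,1],[20,0,0,0,0,0,1],[24,0,0,0,0,0,1],[28,0,0,0,0,0,1],[32,0,0,0,0,0,1],[36,0,0,0,0,0,1],[40,0,0,0,0,0,1],[44,0,0,0,0,0,1],[48,0,0,0,0,0,1],[52,0,0,0,0,0,1],[56,0,0,0,0,0,1],[60,0,0,0,0,0,1],[64,0,-1,0,0,0,1],[68,0,-1,0,0,0,1],[72,0,-2,0,0,0,1],[76,0,-2,0,0,0,1],[80,0,-3,0,0,0,1]]])

```text
time_s: 9.0
ee_pos: [576.0, -65.2, -25.0]
ee_rot: [179.7, 0.4, 96.5]
force: [0.5, -11.6, 7.8]
gripper_width: 91.3
```

Run:
```python
from workcell import *
from h import *;from geo import *
s=state();print(s["time_s"],s["ee_pos"],s["force"],w2v(s["ee_pos"]))
f=grab_frame("wrist");cv2.imwrite("pics/w7.png",f["color"][:,:,::-1])
f=grab_frame("side");cv2.imwrite("pics/s7.png",cv2.resize(f["color"][130:240,260:390],None,fx=5,fy=5,interpolation=0)[:,:,::-1])
```

```text
9.0 [576.0392128  -65.15757238 -24.96171521] [  0.51675946 -11.61883844   7.78983709] [-39.35680928 -93.75479836]
```

View pics/w7.png

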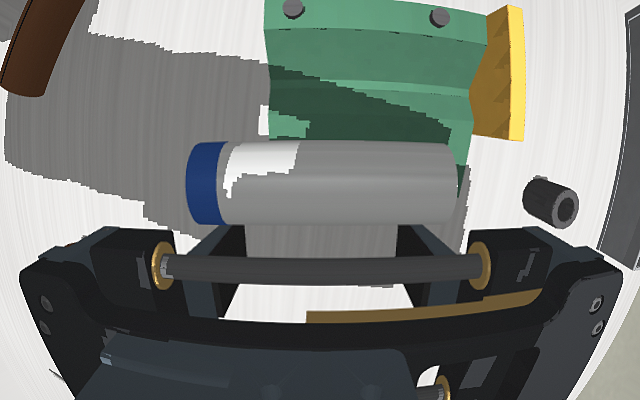

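View pics/s7.png

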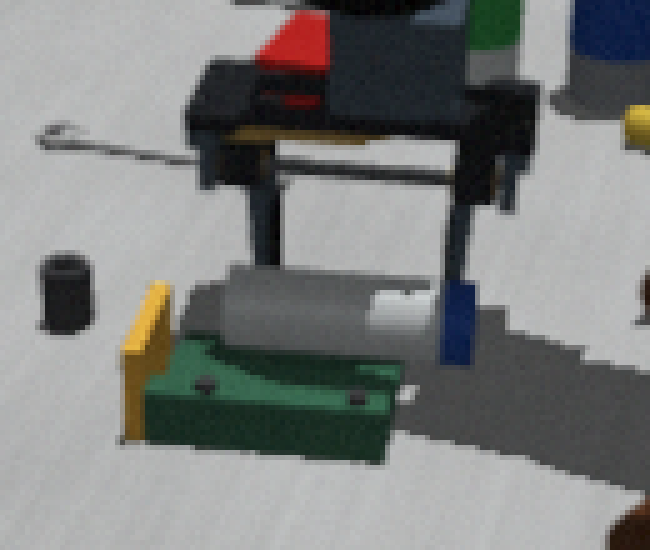

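The bar is on the ramp and square, against both fingers (side crop bar at (345,310)), with an 11.6 N push. I'll go slower over the lip, raising the tips slightly so they ease the roll while staying below mid-height.

>>> servo_tool(plan=[[[2,0,-0.5,0,0,0,1],[4,0,-1,0,0,0,1],[6,0,-1.5,0,0,0,1],[8,0,-2,0,0,0,1],[10,0,-2.5,0,0,0,1],[12,0,-3,0,0,0,1],[14,0,-3.5,0,0,0,1],[16,0,-4,0,0,0,1],[18,0,-4.5,0,0,0,1],[20,0,-5,0,0,0,1],[22,0,-5.5,0,0,0,1],[24,0,-6,0,0,0,1],[26,0,-6.5,0,0,0,1],[28,0,-7,0,0,0,1]]])

```text
time_s: 10.5
ee_pos: [573.5, -37.4, -17.7]
ee_rot: [179.6, 0.4, 96.5]
force: [1.6, -13.3, 8.9]
gripper_width: 91.4
```

Run:
```python
from workcell import *
from h import *;from geo import *
s=state();print(s["time_s"],s["ee_pos"],s["force"],w2v(s["ee_pos"]))
f=grab_frame("wrist");cv2.imwrite("pics/w8.png",f["color"][:,:,::-1])
```

```text
10.5 [573.48070353 -37.39794288 -17.68670852] [  1.5928744  -13.26194364   8.87160649] [-38.80503746 -65.88297481]
```

View pics/w8.png

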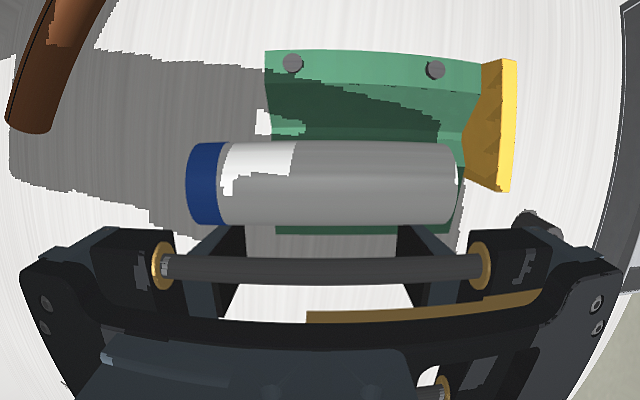

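>>> servo_tool(plan=[[[1.5,0,0,0,0,0,1],[3,0,0,0,0,0,1],[4.5,0,0,0,0,0,1],[6,0,0,0,0,0,1],[7.5,0,0,0,0,0,1],[9,0,0,0,0,0,1],[10,0,0,0,0,0,1],[11,0,0,0,0,0,1],[12,0,0,0,0,0,1],[12,0,0,0,0,0,1]]])

```text
time_s: 11.55
ee_pos: [568.6, -21.7, -20.1]
ee_rot: [-180.0, -0.0, 96.4]
force: [0.2, 0.6, -0.6]
gripper_width: 90.8
```

Run:
```python
from workcell import *
from h import *;from geo import *
s=state();print(s["time_s"],s["ee_pos"],s["force"],w2v(s["ee_pos"]))
f=grab_frame("wrist");cv2.imwrite("pics/w9.png",f["color"][:,:,::-1])
```

```text
11.55 [568.55891457 -21.73088283 -20.14454236] [ 0.23945907  0.57800069 -0.5751287 ] [-41.94976298 -49.76492659]
```

View pics/w9.png

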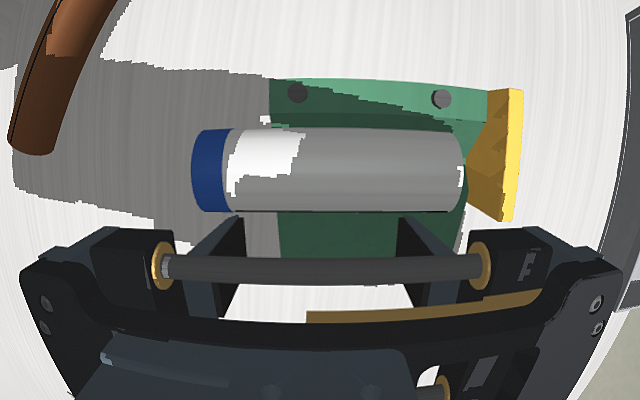

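The push force is gone and the bar has dropped into the groove. Its plain end at (463,165) is still short of the stop. I'll back off, rise and measure.

>>> servo_tool(plan=[[[-6,0,0,0,0,0,1],[-14,0,0,0,0,0,1],[-18,0,-20,0,0,0,1],[-18,0,-50,0,0,0,1],[-18,0,-80,0,0,0,1],[-18,0,-100,0,0,0,1],[-18,0,-100,0,0,0,0.5],[-18,0,-100,0,0,0,0],[-18,0,-100,0,0,0,0],[-18,0,-100,0,0,0,0]]])

```text
time_s: 12.6
ee_pos: [569.7, -39.9, 78.5]
ee_rot: [-179.8, -0.0, 96.4]
force: [0.1, 0.2, 0.6]
gripper_width: 62.1
```

Run:
```python
from workcell import *
from h import *;from geo import *
s=state();print(s["time_s"],s["ee_pos"],s["ee_rot"],s["force"],w2v(s["ee_pos"]),s["gripper_width"])
f=grab_frame("wrist");cv2.imwrite("pics/w10.png",f["color"][:,:,::-1])
f=grab_frame("side");cv2.imwrite("pics/s10.png",cv2.resize(f["color"][150:240,260:390],None,fx=6,fy=6,interpolation=0)[:,:,::-1])
```

```text
12.6 [569.66475184 -39.85326963  78.45386633] [-1.79840801e+02 -3.78958447e-02  9.63945494e+01] [0.11988123 0.24754702 0.5519353 ] [-42.87090048 -67.89763971] 62.08489877997008
```

View pics/w10.png

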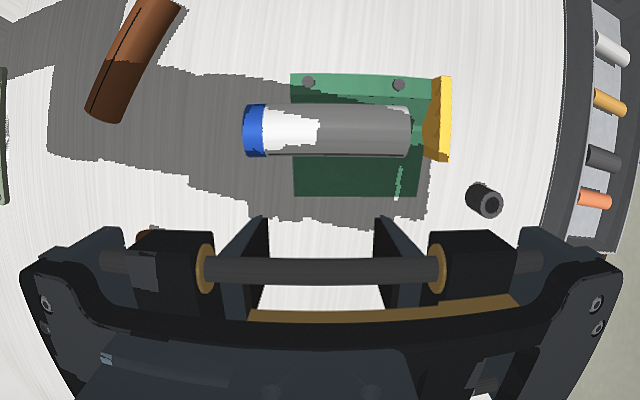

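View pics/s10.png

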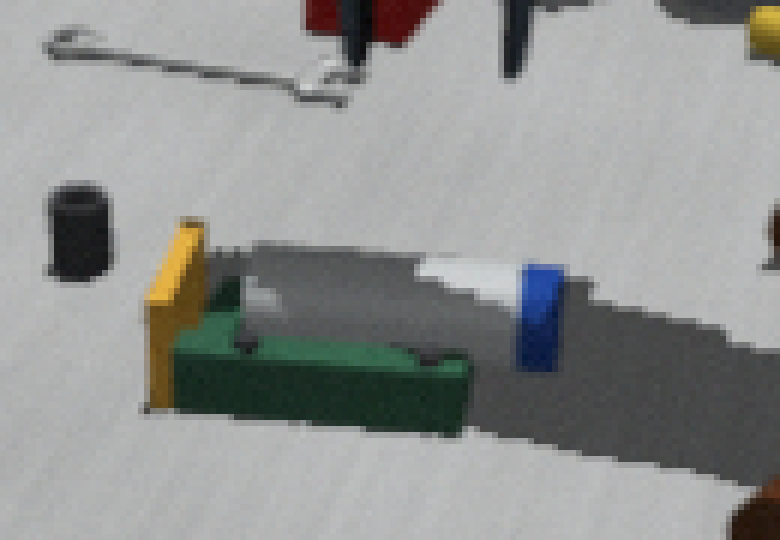

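The bar is seated in the groove between the flanks: wrist view blue end at (243,131), plain end at (411,131), stop face at about (425,135). Now I'll measure the ends.

Run:
```python
from workcell import *
from h import *;from geo import *
s=state();f=grab_frame("wrist");print(s["gripper_width"])
P=wplane(f,s["ee_pos"],s["ee_rot"],[(243,107),(245,156),(411,110),(411,156),(429,75),(449,76),(450,161)],30.5)
for p in P[:4]:print(w2v(p).round(1))
for p in wplane(f,s["ee_pos"],s["ee_rot"],[(450,77),(449,161),(430,77)],52):print("stop top",w2v(p).round(1))
for p in wplane(f,s["ee_pos"],s["ee_rot"],[(294,195),(415,196)],0):print("foot",w2v(p).round(1))
C=cloud(grab_frame("side"))
sd=grab_frame("side");m=masks(sd)["blue"].copy();m[:190]=0;m[215:]=0;m[:,:340]=0;m[:,360:]=0
Q=C[m];Q=np.array([[*w2v(q),q[2]] for q in Q]);print(m.sum(),np.percentile(Q,[3,50,97],axis=0).round(1))
```

```text
54.40381646336029
[-108.2   16. ]
[-107.6  -25.7]
[32.7 14. ]
[ 34.  -25.4]
stop top [59.3 42.1]
stop top [ 60.7 -26.1]
stop top [42.  40.4]
foot [-69.  -67.3]
foot [ 49.6 -68.2]
96 [[-103.5   -2.9   18.9]
 [ -96.6   14.9   41.5]
 [ -90.    18.9   52.9]]
```

>>> servo_tool(plan=[[[20,-30,0,0,0,0,0],[40,-60,0,0,0,0,0],[64.4,-96,0,0,0,0,0],[64.4,-96,30,0,0,0,0],[64.4,-96,60,0,0,0,0],[64.4,-96,80,0,0,0,0],[64.4,-96,94,0,0,0,0],[64.4,-96,100,0,0,0,0],[64.4,-96,100,0,0,0,0],[64.4,-96,100,0,0,0,0]]])

```text
time_s: 13.85
ee_pos: [468.7, 13.5, -19.6]
ee_rot: [179.9, 0.0, 96.4]
force: [-0.4, 0.6, -0.9]
gripper_width: 0.5
```

Run:
```python
from workcell import *
from h import *;from geo import *
s=state();print(s["time_s"],s["ee_pos"],s["ee_rot"],s["force"],w2v(s["ee_pos"]),s["gripper_width"])
f=grab_frame("wrist");cv2.imwrite("pics/w11.png",f["color"][:,:,::-1])
f=grab_frame("side");cv2.imwrite("pics/s11.png",cv2.resize(f["color"][150:240,270:400],None,fx=6,fy=6,interpolation=0)[:,:,::-1])
```

```text
13.85 [468.68161691  13.49684351 -19.56048954] [1.79935966e+02 1.58826151e-03 9.63998967e+01] [-0.35820067  0.56959423 -0.88093693] [-137.2778202    -3.62352657] 0.5071646686126311
```

View pics/w11.png

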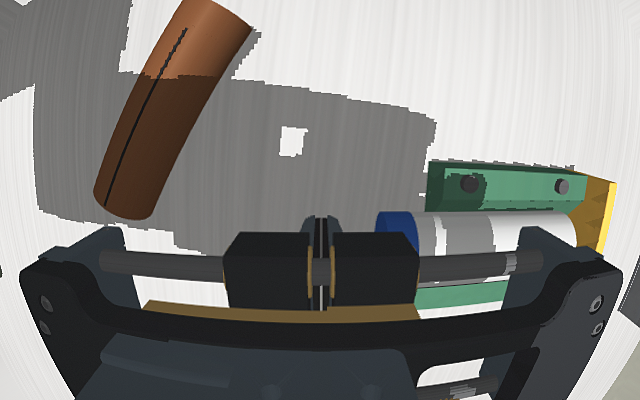

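View pics/s11.png

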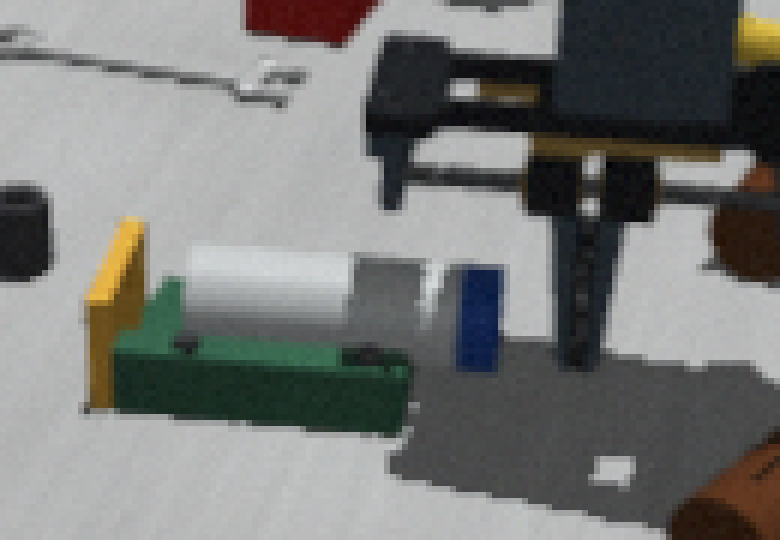

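The tapered closed fingers stand at (585,290) in the side crop, about 12–15 mm behind the blue end. Because of the taper, a vertical tool would touch only the top edge of the bar. I'll tilt 10° about tool x so the tips lead near mid-height, then advance in short steps watching the force.

>>> servo_tool(plan=[[[0,0,0,-0.06,0,0,0],[0,0,0,-0.12,0,0,0],[0,0,0,-0.17,0,0,0],[0,3,0,-0.17,0,0,0],[0,6,0,-0.17,0,0,0],[0,9,0,-0.17,0,0,0],[0,12,0,-0.17,0,0,0],[0,15,0,-0.17,0,0,0],[0,18,0,-0.17,0,0,0],[0,21,0,-0.17,0,0,0],[0,24,0,-0.17,0,0,0],[0,26,0,-0.17,0,0,0],[0,28,0,-0.17,0,0,0],[0,28,0,-0.17,0,0,0]]])

```text
time_s: 15.35
ee_pos: [496.2, 16.6, -20.0]
ee_rot: [170.2, -0.0, 96.4]
force: [-0.3, -0.4, 0.5]
gripper_width: 0.4
```

Run:
```python
from workcell import *
from h import *;from geo import *
s=state();print(s["time_s"],s["ee_pos"],s["ee_rot"],s["force"],w2v(s["ee_pos"]),s["gripper_width"])
f=grab_frame("side");cv2.imwrite("pics/s12.png",cv2.resize(f["color"][150:240,270:400],None,fx=6,fy=6,interpolation=0)[:,:,::-1])
```

```text
15.35 [496.23456953  16.64590688 -20.01938057] [ 1.70239836e+02 -3.22768265e-03  9.64034549e+01] [-0.30100789 -0.38520842  0.5435584 ] [-109.54555708   -3.56538663] 0.4183513070442725
```

View pics/s12.png

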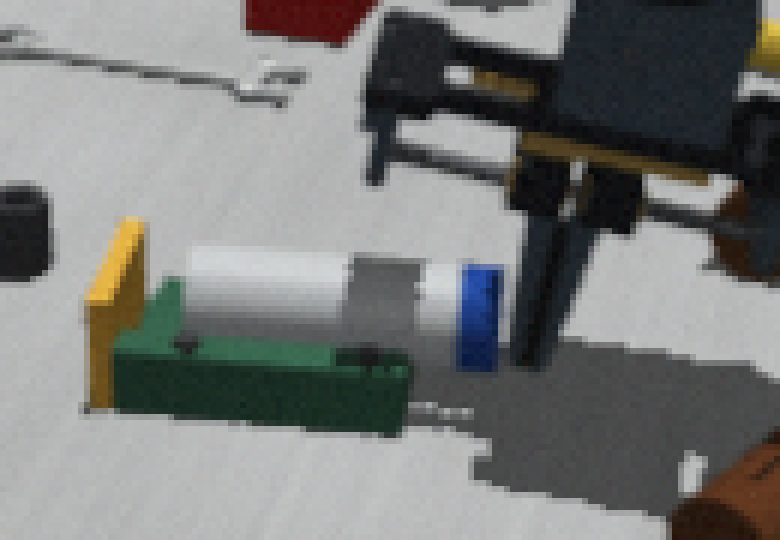

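The front face is now upright, about 4 mm behind the blue end (side crop 512 vs 503). Next is a straight push along the groove; world-forward is 0.986 y + 0.169 z in tool axes.

>>> servo_tool(plan=[[[0,2,0.3,0,0,0,0],[0,3.9,0.7,0,0,0,0],[0,5.9,1,0,0,0,0],[0,7.9,1.4,0,0,0,0],[0,9.9,1.7,0,0,0,0],[0,11.8,2,0,0,0,0],[0,13.8,2.4,0,0,0,0],[0,15.8,2.7,0,0,0,0],[0,17.7,3,0,0,0,0],[0,17.7,3,0,0,0,0]]])

```text
time_s: 16.4
ee_pos: [511.9, 18.6, -20.8]
ee_rot: [170.5, -0.0, 96.4]
force: [-2.8, -0.1, -0.9]
gripper_width: 0.4
```

Run:
```python
from workcell import *
from h import *;from geo import *
s=state();print(s["time_s"],s["ee_pos"],s["force"],w2v(s["ee_pos"]))
f=grab_frame("side");cv2.imwrite("pics/s13.png",cv2.resize(f["color"][150:240,270:400],None,fx=6,fy=6,interpolation=0)[:,:,::-1])
```

```text
16.4 [511.90157078  18.62014977 -20.76510385] [-2.75087412 -0.05946493 -0.87186352] [-93.7561271   -3.34983127]
```

View pics/s13.png

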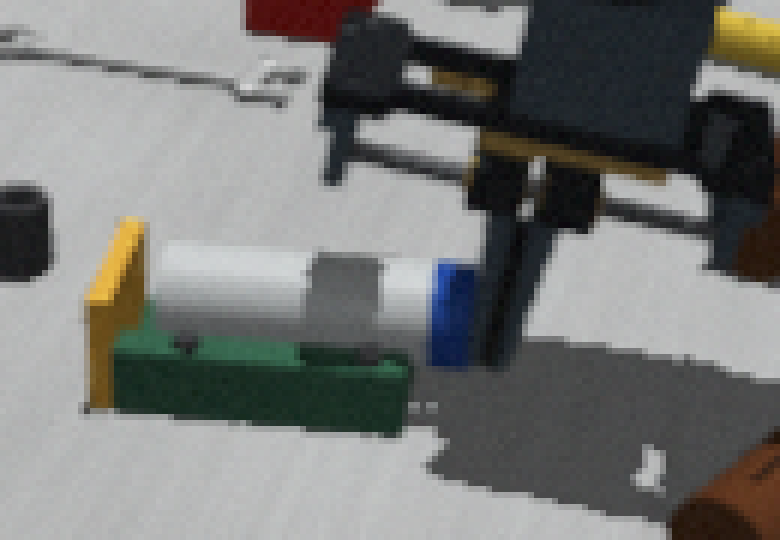

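The bar slides at 2.8 N with the gap closing. I'll continue gently.

>>> servo_tool(plan=[[[0,1.5,0.25,0,0,0,0],[0,3,0.5,0,0,0,0],[0,4.4,0.8,0,0,0,0],[0,5.9,1,0,0,0,0],[0,6.9,1.2,0,0,0,0],[0,6.9,1.2,0,0,0,0]]])

```text
time_s: 17.05
ee_pos: [521.1, 19.4, -20.0]
ee_rot: [170.2, -0.0, 96.4]
force: [-2.2, -0.0, -1.5]
gripper_width: 0.3
```

>>> servo_tool(plan=[[[0,1,0.2,0,0,0,0],[0,2,0.35,0,0,0,0],[0,2,0.35,0,0,0,0]]])

```text
time_s: 17.35
ee_pos: [522.8, 19.6, -20.0]
ee_rot: [170.3, -0.0, 96.4]
force: [-3.2, -0.5, -0.9]
gripper_width: 0.2
```

>>> servo_tool(plan=[[[0,1,0.2,0,0,0,0],[0,2,0.35,0,0,0,0],[0,2,0.35,0,0,0,0]]])

```text
time_s: 17.65
ee_pos: [525.0, 19.9, -20.0]
ee_rot: [170.2, -0.0, 96.4]
force: [-4.0, 0.3, -0.4]
gripper_width: 0.5
```

>>> servo_tool(plan=[[[0,1,0.2,0,0,0,0],[0,1.5,0.25,0,0,0,0],[0,1.5,0.25,0,0,0,0]]])

```text
time_s: 17.95
ee_pos: [524.9, 19.9, -20.1]
ee_rot: [170.4, -0.0, 96.4]
force: [-6.8, -2.2, 3.8]
gripper_width: 0.3
```

Run:
```python
from workcell import *
from h import *;from geo import *
s=state();print(s["time_s"],s["ee_pos"],s["force"],w2v(s["ee_pos"]))
f=grab_frame("side");cv2.imwrite("pics/s14.png",cv2.resize(f["color"][150:240,270:400],None,fx=6,fy=6,interpolation=0)[:,:,::-1])
```

```text
17.95 [524.91507419  19.91543732 -20.14064713] [-6.78352929 -2.23252276  3.75109698] [-80.67934057  -3.51321739]
```

View pics/s14.png

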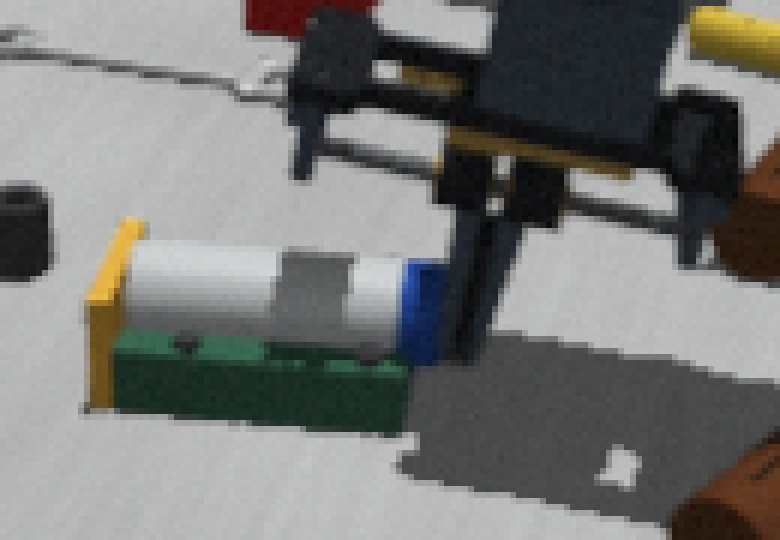

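The TCP stopped while the force rose, and the side crop shows the plain end on the yellow plate (127,290). One more small press will confirm it.

>>> servo_tool(plan=[[[0,1,0.2,0,0,0,0],[0,2,0.35,0,0,0,0],[0,2,0.35,0,0,0,0],[0,2,0.35,0,0,0,0]]])

```text
time_s: 18.4
ee_pos: [524.8, 20.0, -20.6]
ee_rot: [170.6, -0.0, 96.4]
force: [-9.6, -1.6, 7.8]
gripper_width: 0.6
```

>>> servo_tool(plan=[[[0,-3,-0.5,0,0,0,0],[0,-8,-1.4,0,0,0,0],[0,-16,-2.7,0,0,0,0],[0,-26,-4.4,0,0,0,0],[0,-36,-6,0,0,0,0],[0,-46,-20,0,0,0,0],[0,-56,-50,0,0,0,0],[0,-66,-90,0,0,0,0],[0,-76,-130,0,0,0,0],[0,-86,-150,0,0,0,0],[0,-86,-150,0,0,0,0],[0,-86,-150,0,0,0,0]]])

```text
time_s: 19.6
ee_pos: [418.6, 7.9, 113.2]
ee_rot: [170.2, 0.0, 96.4]
force: [0.3, 0.8, -0.2]
gripper_width: 0.5
```

Run:
```python
from workcell import *
from h import *;from geo import *
s=state();print(s["time_s"],s["ee_pos"],s["ee_rot"],s["force"],w2v(s["ee_pos"]))
f=grab_frame("side");cv2.imwrite("pics/s15.png",cv2.resize(f["color"][150:240,270:400],None,fx=6,fy=6,interpolation=0)[:,:,::-1])
t=grab_frame("top");cv2.imwrite("pics/t15.png",t["color"][:,:,::-1])
cv2.imwrite("pics/t15c.png",cv2.resize(t["color"][150:230,270:400],None,fx=6,fy=6,interpolation=0)[:,:,::-1])
for f2,n in((f,"side"),(t,"top")):
    m=masks(f2)["blue"].copy();q=proj(f2,[*v2w((-72,-3.6)),40])[0].astype(int);w=np.zeros_like(m);w[q[1]-12:q[1]+12,q[0]-14:q[0]+14]=1;m&=w>0
    C=cloud(f2)[m];C=np.array([[*w2v(c),c[2]] for c in C]);print(n,len(C),np.percentile(C,[3,50,97],axis=0).round(1).tolist() if len(C) else "")
```

```text
19.6 [418.59259486   7.90534388 113.22699819] [1.70184822e+02 2.93528906e-03 9.63881433e+01] [ 0.33576667  0.77591819 -0.2065271 ] [-187.67796191   -3.59680971]
side 100 [[-79.5, -4.2, 21.6], [-72.7, 13.8, 42.9], [-65.4, 19.9, 53.1]]
top 85 [[-79.7, -21.6, 31.7], [-72.7, -1.1, 48.9], [-64.5, 17.5, 54.9]]
```

View pics/s15.png

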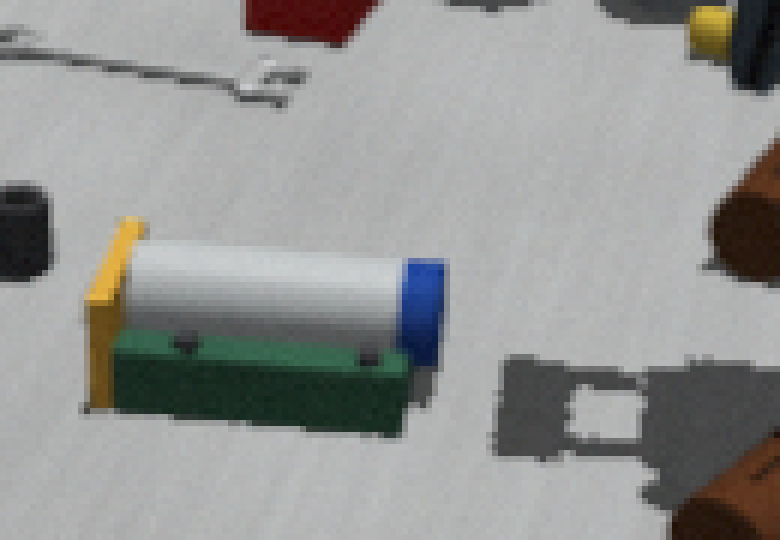

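View pics/t15.png

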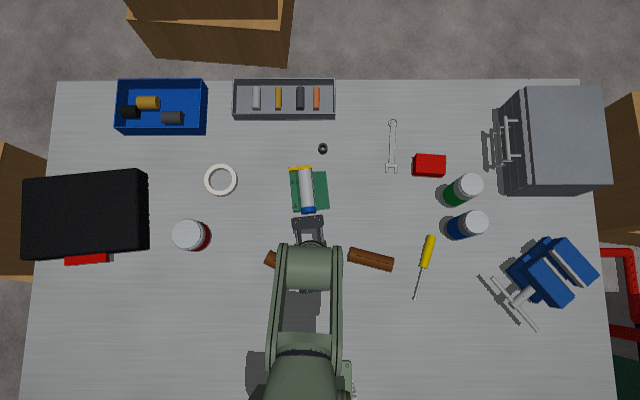

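The bar lies in the groove against the stop. The blue end measures x≈-79.6 in both views (expected -80), everything else is where it started, and the robot is clear with no force on it.

```bash
python3 -c "
from workcell import *
print(job_done())"
```

```text
the job is handed in; nothing more can be done
None
```

The bar is lying in the V-rest groove with its plain end against the yellow stop. The job was handed in at about 20 s of the 64 s allowed, and no verdict was reported.

**What I did:** I rolled the bar along the bench with both open fingertips, up the ramp (up to about 13 N of horizontal push) and over the lip, and it dropped into the groove. I then pushed its blue end along the groove with the closed fingertips, the tool tilted 10°, and finally backed off and rose clear.

**Last checks:**
- **Sliding and butting:** the bar slid at about 3–4 N. At the stop, the force rose to about 10 N along the groove with no further travel.
- **Final position:** the blue end measured x ≈ -79.6 mm in both the side and top views; the expected value is -80 mm.
- **Surroundings:** by eye in the last views, the other objects stand where they began. One brown rod was partly hidden by the arm in the last top view. The wrist force was about zero after backing off.

**What disagreed:**
- **Fingertip position:** in the wrist view and the side depth the fingertips ended about 41 mm short of the reported tool point, and a downward feel test met no bench at tool point z = -6 mm. I used the measured tip instead.
- **Bar outline:** wrist-view outlines made the bar 138–144 mm long instead of 130 mm, because they were cast onto a single height. I relied on the depth readings and the contact force instead.

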